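Level the display riser at the model fair

ROBOT

A 6-joint arm with a two-finger parallel gripper is mounted at the origin on the work surface. World frame = base frame: x ahead of the robot, y to its left, z up, the work surface at z = 0. Lengths are in m, angles in rad, forces in N, time in s.
With the tool pointing down it reaches from about 0.25 to 0.775 m from the base axis. Payload 4 kg.
Tool frame: the origin (TCP) lies midway between the tips of the shut fingers; the grasp point (between the pads) lies 19 mm behind it; y points along the fingers, x is the direction in which the jaws open and shut, and the axes are right-handed (so a half turn about y gives the same grasp; the last joint's range is limited). The gripper opens to 94 mm and grips with 3 to 60 N. Pads are 16 mm wide; open, the fingers measure 119 mm over their backs; the gripper's body (75 mm by 177 mm) begins 78 mm behind the grasp point.
Start: joints at [-0.103, 0.087, 1.371, -0, 1.684, -0.103], TCP at [0.55, -0, 0.206] pointing down, gripper open.
Joint ranges: [-3.1, 3.1], [-0.76, 2.03], [0.27, 2.55], [-1.08, 4.22], [0.17, 2.65], [-2.57, 2.57]. Speed limits (rad/s): [2.79, 2.79, 3.14, 3.14, 3.14, 3.14].

INTERFACE

Orientations are given as [roll, pitch, yaw] about the fixed x, y, z axes, in that order (R = Rz(yaw) Ry(pitch) Rx(roll)).
In Python, from bench import robot, snapshot, camera_info, ticket gives the robot as it stands.
- The arm moves only by the shell command python3 -m creep 'ROWS'. ROWS is JSON, a list of rows, each an object with "slide": the shift along the tool's x, y, z in mm, a list of three; "roll": the turn about the tool's y in degrees; "grip": the closure, from 0 (fully open) to 1 (shut). In form: [{"slide": [x, y, z], "roll": roll, "grip": grip}, ...]. A call has 1 to 20 rows; each row is the pose to reach, as a shift and turn from the pose commanded when the call began, along the tool's axes at that moment; what a row does not reach only later rows make up. A row lasts 1/12 s, in which the tool goes at most 41.7 mm and 7.16 degrees, less where a joint would pass 70% of its speed; a pose out of reach is approached as far as the arm can. A call with a gripper value outside its range is refused whole. The fingers move at their own pace and stop on an object; the grip force is fixed at half the most. Time passes only in rows, so rows that repeat a pose let the fingers close. It gives the time, the measured TCP pose, the force and the opening at its end, in the units of the state.
- robot.get_obs(): the state, without advancing time (a new reading comes with each control period).
- snapshot(name): name is "scene" or "side" or "wrist"; returns the picture (420x560x3 uint8, red, green, blue); there is no depth.
- camera_info(name): a dict with "fx", "fy", "cx", "cy" (pixels), "dist" ([k1, k2, p1, p2, k3] as OpenCV has them; the pictures are not rectified), "cam_to_world" (4x4, takes a point from camera to world coordinates). Camera axes: x right, y down, z forward; pixel columns grow to the right and rows downward; lengths in m; the calibration is good to about 2 mm. A picture is of the moment at which its call begins: read the wrist's pose just before it. camera_info takes no time and is no camera call; for the wrist camera it gives the pose at the moment of the call.
- ticket.close_job(): hands the job in, once; it reports no verdict.
The state is a dict: "time": time; "joint_positions": joint angles; "qvel": joint speeds; "joint_torque": joint torques, N m; "tool_pos": TCP position; "ee_rot": TCP orientation; "wrist_force": force on the tool from outside, world axes, zero at the start; "wrist_torque": the same for the moment, N m; "width": finger opening in m.
Only numpy, scipy, OpenCV 4.12 (cv2) and the standard library are available. Lean on these libraries where they do the work, as an engineer would, in place of code of your own. Each camera call takes 0.05 s, during which the arm holds its last target.

TASK

The white display riser stands out of level, so model wagons would roll off it. Lay the spirit level flat and lengthways on the middle of the riser's board and let go of it; then turn the black wing knob of the levelling foot until the bubble rests between the two black lines; finally press the level down onto the board from above, firmly (about 10 N), and finish while still pressing it, with the bubble between its lines. Leave the knob where you set it and do not disturb the model wagon, house and boxed car nearby.

Things in the scene. Friction and masses are not known exactly. Their poses are not given: they have to be found in the camera images.
- level: Aluminium spirit level, a box 240 (its x) x 40 (its y) x 30 mm (its z) with black end caps, about 0.4 kg, starting on the table. Origin: centre of its underside. The whole top, clear vial cover included, is flush and solid at 30 mm and may be pressed anywhere. A green vial window 90 mm long lies in the middle of its top.
- bubble (a joint): Position of the pale bubble (20 mm long) along the level's vial, in m: 0 is central, positive towards the level's +x end, stops at +-0.032. The bubble lies between the two black lines (29 mm apart inside) when within +-0.0045. It runs to the uphill end, 1 mm per milliradian of tilt, and needs about 2 s to settle after a change.
- board: White board of the riser, 110 mm wide (its x) and 310 mm long (its y), 15 mm thick, top about 100 mm above the table; it is hinged to the riser's legs at its -y end and carried by the levelling foot beyond its +y end. Origin: on the hinge line at the board's underside, 150 mm from the board's middle. It starts with the foot end too low.
- board_mid (a point): Middle of the board's top surface; its y axis runs along the board towards the levelling foot, x across it, z up. The foot's axis is 185 mm from here along +y.
- foot_grip (a point): Grip point of the levelling foot's black wing knob: an upright bar 46 mm long (this point's x), 16 mm thick (this point's y, grip across it) and 30 mm high, which is centred 1 mm below this point; the point is about 40 mm above the hinge line's level, 25 mm above the board's top. It turns with the knob about the vertical z axis. The lug and threaded boss lie 23 mm and more below this point.
- foot (a joint): Angle of the levelling foot, rad, growing as the knob is turned clockwise seen from above, which raises the board's foot end by 0.010 rad of board tilt (10 mm of bubble travel) per rad. Range -0.6 to 5.0, stays where left (friction 0.06 N m). The table slopes a little and differently each time, so the angle that makes the board level varies: between 1.0 and 2.2 rad clockwise of the start.
- wagon: Bystander: model goods wagon 40 x 120 x 54 mm, origin at the centre of its underside.
- house: Bystander: model house on a green base 75 x 95 mm, 65 mm high, origin at the centre of its underside.
- case: Bystander: clear display case with a model car, 60 x 110 x 48 mm, origin at the centre of its underside.
Not all that is in view belongs to the job. Several things have the shape of the level; the one meant has the colours described above.

How it is judged:
On the way, in this order (a step that is already met when the one before it is completed fails the run):
1. the level lies flat and lengthways on the middle of the board, let go, its bubble showing the tilt (contact force between level and board above 1 N and x of level in the frame of board_mid between -0.025 and 0.025 m and y of level in the frame of board_mid between -0.03 and 0.03 m and z of level in the frame of board_mid between -0.005 and 0.005 m and angle between the x axis of level and the y axis of board_mid, either way round below 0.15 rad and angle between level's own z axis and vertical below 0.08 rad and contact force between each of the arm, the fingers and level below 0.2 N and (value of joint bubble below -0.006 m or value of joint bubble above 0.006 m)), for 0.2 s.
2. the foot has been turned until the bubble rests central, the level lying untouched on the board (contact force between level and board above 1 N and x of level in the frame of board_mid between -0.025 and 0.025 m and y of level in the frame of board_mid between -0.03 and 0.03 m and z of level in the frame of board_mid between -0.005 and 0.005 m and angle between the x axis of level and the y axis of board_mid, either way round below 0.15 rad and angle between level's own z axis and vertical below 0.08 rad and contact force between each of the arm, the fingers and level below 0.2 N and value of joint bubble between -0.005 and 0.005 m), for 0.5 s.
At the end, for the whole second after the job is handed in: Level lengthways on the board (0.15 rad), within 25 mm across and 30 mm along of its middle, bubble within 5 mm of centre, the fingers keeping it pressed so that it bears on the board with 7 to 40 N (own weight of about 4 N included), arm clear of knob and board, all still (contact force between level and board between 1 and 40 N and x of level in the frame of board_mid between -0.025 and 0.025 m and y of level in the frame of board_mid between -0.03 and 0.03 m and z of level in the frame of board_mid between -0.005 and 0.005 m and angle between the x axis of level and the y axis of board_mid, either way round below 0.15 rad and angle between level's own z axis and vertical below 0.08 rad and value of joint bubble between -0.005 and 0.005 m and contact force between level and board above 7 N and contact force between the fingers and level above 2.5 N and contact force between each of the arm, the fingers and board below 0.5 N and velocity of joint foot between -0.05 and 0.05 rad/s and linear speed of level below 0.01 m/s); the arm keeps its last pose, push and grip.
It fails at once if the wagon is knocked away (over 25 mm) or over (distance of wagon from where it was at the start of the episode above 0.025 m or angle between wagon's own z axis and vertical above 0.4 rad).
It fails at once if the house is knocked away (over 25 mm) or over (distance of house from where it was at the start of the episode above 0.025 m or angle between house's own z axis and vertical above 0.4 rad).
It fails at once if the case is knocked away (over 25 mm) or over (distance of case from where it was at the start of the episode above 0.025 m or angle between case's own z axis and vertical above 0.4 rad).
It also fails if it takes over 72 s, if anything falls off the work surface, if the arm or the gripper's body presses on something with over 40 N, if the wrist force passes 120 N, or if a joint passes its speed limit or range.

## Working session

There is one attempt and no reset: what is moved stays moved. The work goes in short steps, Python scripts to look and compute and a shell command to move; the robot and the scene stay as the last step left them, time stands still between calls to the robot, and variables do not carry over. Pictures are saved under pics/ and viewed, and the job is handed in when it is done.

```bash
mkdir -p pics; ls
python3 - <<'E'
from bench import robot, snapshot, camera_info
import cv2, json
for n in ["scene","side","wrist"]:
    ci=camera_info(n); im=snapshot(n)
    cv2.imwrite(f"pics/{n}0.png",im[:,:,::-1])
    print(n,{k:(v if not hasattr(v,'tolist') else v.tolist()) for k,v in ci.items()})
print(robot.get_obs())
E
```

```text
pics
scene {'fx': 391.51810206795, 'fy': 391.51810206795, 'cx': 276.23585916862623, 'cy': 204.3905774540281, 'dist': [-0.09802073614231807, 0.0, 0.0, 0.0, 0.0], 'cam_to_world': [[0.2933347639520235, 0.7353717213049168, -0.6108871808789691, 1.2192952163624886], [0.9559008872394181, -0.21596549137287466, 0.1990286419361944, -0.1162211887395844], [0.014429484817682522, -0.6423296179074389, -0.7662926672797931, 0.8880188704320126], [0.0, 0.0, 0.0, 1.0]]}
side {'fx': 406.1800101450078, 'fy': 406.1800101450078, 'cx': 282.05906050954724, 'cy': 213.72015800827737, 'dist': [0.02384070278543363, 0.0, 0.0, 0.0, 0.0], 'cam_to_world': [[0.994216152965947, -0.07314819498425368, 0.07863576000865515, 0.4712376345721774], [-0.10717454812411491, -0.6285881043555154, 0.7703185128874497, -0.7048297333460205], [-0.006917905462275708, -0.7742908604867331, -0.6327920716560295, 0.7705155356667875], [0.0, 0.0, 0.0, 1.0]]}
wrist {'fx': 304.07709010216223, 'fy': 304.07709010216223, 'cx': 275.4406000982069, 'cy': 207.36952214532948, 'dist': [-0.02673824350931942, 0.0, 0.0, 0.0, 0.0], 'cam_to_world': [[0.9999985
[... 266 characters left out ...]
0.0, 0.0, 1.0]]}
{'time': 0.15, 'joint_positions': array([-1.03084650e-01,  8.78046166e-02,  1.37188114e+00, -9.87506956e-06,
        1.68360747e+00, -1.03111020e-01]), 'qvel': array([ 0.00043224, -0.00163841, -0.00422378, -0.00080044, -0.00132677,
        0.00062108]), 'joint_torque': array([ 1.24418581e-03, -3.40636396e+01, -3.02795255e+01,  7.18983379e-02,
        3.04441026e-02, -1.11468453e-04]), 'tool_pos': array([5.49583148e-01, 4.34885762e-05, 2.04575632e-01]), 'ee_rot': array([-1.57063105e+00,  1.69254699e-03,  2.54070735e-05]), 'wrist_force': array([-0.45986911, -0.12202693,  0.07437141]), 'wrist_torque': array([-0.00012376,  0.02592503,  0.01434406]), 'width': 0.09408633076522825}
```

View pics/scene0.png

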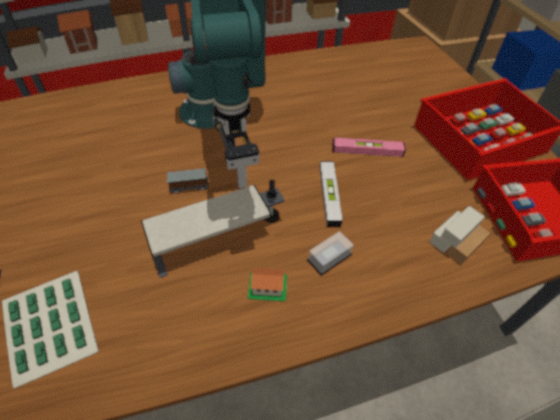

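View pics/side0.png

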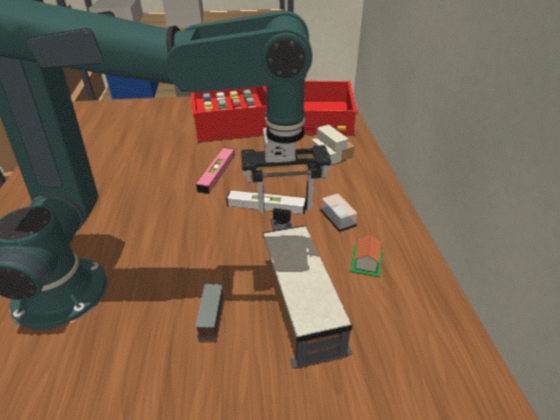

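View pics/wrist0.png

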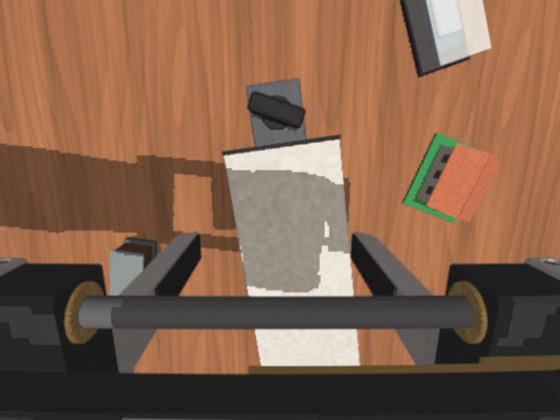

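```bash
cat > h.py <<'E'
import numpy as np, cv2
from bench import robot, snapshot, camera_info
def ray(ci,p):
    K=np.array([[ci['fx'],0,ci['cx']],[0,ci['fy'],ci['cy']],[0,0,1.]])
    u=cv2.undistortPoints(np.array(p,float).reshape(-1,1,2),K,np.array(ci['dist'])).reshape(-1,2)
    M=np.array(ci['cam_to_world']); d=np.c_[u,np.ones(len(u))]@M[:3,:3].T
    return M[:3,3],d
def plane(ci,p,z):
    o,d=ray(ci,p); return o+d*((z-o[2])/d[:,2])[:,None]
def shot(n,tag):
    ci=camera_info(n); im=snapshot(n); cv2.imwrite(f'pics/{tag}.png',im[:,:,::-1]); return ci,im
def crop(im,x0,y0,x1,y1,s,tag):
    c=cv2.resize(im[y0:y1,x0:x1],None,fx=s,fy=s,interpolation=cv2.INTER_CUBIC); cv2.imwrite(f'pics/{tag}.png',c[:,:,::-1])
E
python3 - <<'E'
import cv2
from h import *
a=cv2.imread('pics/scene0.png')[:,:,::-1]; b=cv2.imread('pics/side0.png')[:,:,::-1]
crop(a,130,130,410,290,2.8,'sc_crop')
crop(b,190,140,390,360,2.7,'si_crop')
E
```

```text
(no output)
```

View pics/sc_crop.png

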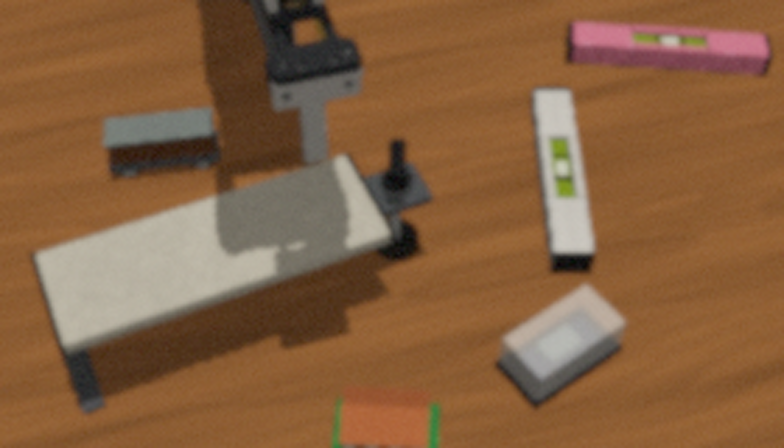

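View pics/si_crop.png

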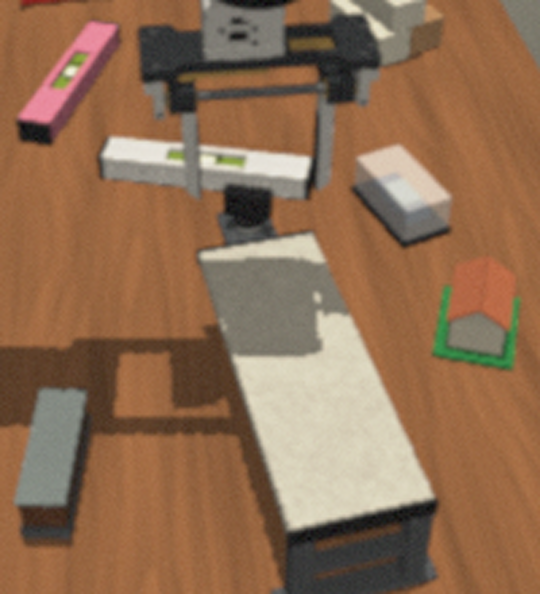

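Two things are level-shaped: a pink one at scene (368,147), and a silver-white one with black caps and a green vial at scene (331,192). The silver-white one matches the aluminium description, and the crop confirms it. The board corners in the scene view are about (142,221), (253,185), (270,213) and (154,254). The knob is at about (272,185).

Run:
```python
from h import *
np.set_printoptions(precision=4,suppress=True)
a=camera_info('scene'); b=camera_info('side'); 
w0=dict(a); 
S=lambda L:np.array(L)/2.8+[130,130]
T=lambda L:np.array(L)/2.7+[190,140]
L=plane(a,S([[533,89],[571,90],[592,253],[551,256]]),.03); print('level scene\n',L,L.mean(0))
v=plane(a,S([[551,137],[570,137],[577,196],[556,197]]),.03); print('vial',v.mean(0))
Ls=plane(b,T([[107,138],[312,157],[309,186],[101,166]]),.03);print('level side',Ls,Ls.mean(0))
for z in(.1,):
  B=plane(a,S([[35,256],[345,155],[393,233],[68,348]]),z);print('board',B,B.mean(0))
  B=plane(b,T([[287,526],[199,253],[312,233],[434,500]]),z);print('board side',B,B.mean(0))
  ci=camera_info('wrist')
  print('board wrist far edge',plane(ci,[[225,153],[340,137]],z))
print('knob top wrist',plane(ci,[[250,100],[303,118],[276,104]],.139))
print('knob side', plane(b,T([[248,190]]),.139)); print('knob scene',plane(a,S([[398,143]]),.139))
print('case',plane(a,S([[500,360],[535,403],[618,345]]),0),'house',plane(a,S([[335,400]]),0),'wagon',plane(a,S([[105,130],[212,110]]),.054))
```

```text
level scene
 [[0.4065 0.2921 0.03  ]
 [0.4199 0.3331 0.03  ]
 [0.6418 0.2637 0.03  ]
 [0.6336 0.223  0.03  ]] [0.5255 0.278  0.03  ]
vial [0.5254 0.2805 0.03  ]
level side [[0.4139 0.3253 0.03  ]
 [0.6417 0.2623 0.03  ]
 [0.6306 0.2112 0.03  ]
 [0.4069 0.2731 0.03  ]] [0.5233 0.268  0.03  ]
board [[ 0.5492 -0.2551  0.1   ]
 [ 0.5084  0.0479  0.1   ]
 [ 0.6152  0.0652  0.1   ]
 [ 0.6576 -0.2362  0.1   ]] [ 0.5826 -0.0945  0.1   ]
board side [[ 0.5424 -0.2547  0.1   ]
 [ 0.5013  0.0393  0.1   ]
 [ 0.6078  0.055   0.1   ]
 [ 0.6506 -0.245   0.1   ]] [ 0.5756 -0.1013  0.1   ]
board wrist far edge [[0.5029 0.0496 0.1   ]
 [0.6084 0.064  0.1   ]]
knob top wrist [[0.53   0.0921 0.139 ]
 [0.5709 0.0787 0.139 ]
 [0.5499 0.0891 0.139 ]]
knob side [[0.5506 0.0771 0.139 ]]
knob scene [[0.5427 0.0915 0.139 ]]
case [[ 0.7155  0.1418 -0.    ]
 [ 0.7689  0.1569  0.    ]
 [ 0.7326  0.257   0.    ]] house [[ 0.7129 -0.0194  0.    ]] wagon [[ 0.36   -0.1774  0.054 ]
 [ 0.3629 -0.0627  0.054 ]]
```

```bash
python3 -m creep '[{"slide":[-26,0,80],"roll":-15,"grip":0},{"slide":[-26,0,276],"roll":-73,"grip":0},{"slide":[-26,0,276],"roll":-73,"grip":0},{"slide":[-26,0,276],"roll":-73,"grip":0},{"slide":[-26,0,276],"roll":-73,"grip":0},{"slide":[-26,0,276],"roll":-73,"grip":0},{"slide":[-26,0,276],"roll":-73,"grip":0},{"slide":[-26,0,276],"roll":-73,"grip":0},{"slide":[-26,0,276],"roll":-73,"grip":0},{"slide":[-26,0,276],"roll":-73,"grip":0},{"slide":[-26,0,276],"roll":-73,"grip":0},{"slide":[-26,0,276],"roll":-73,"grip":0},{"slide":[-26,0,276],"roll":-73,"grip":0}]'
python3 - <<'E'
from h import *
o=robot.get_obs(); print(o['tool_pos'],o['ee_rot'],o['joint_positions'])
shot('wrist','w1'); shot('scene','s1')
E
```

```text
time: 1.23
tool_pos: [0.5239, 0.2759, 0.2052]
ee_rot: [-1.57, 0.0, 1.271]
wrist_force: [1.2, -0.1, 0.8]
width: 0.0944
[0.52394638 0.27585042 0.20522783] [-1.57047617e+00  2.70709179e-04  1.27141395e+00] [ 3.88880661e-01  1.81760730e-01  1.26548896e+00 -5.76118391e-06
  1.69476220e+00 -8.82533955e-01]
```

View pics/w1.png

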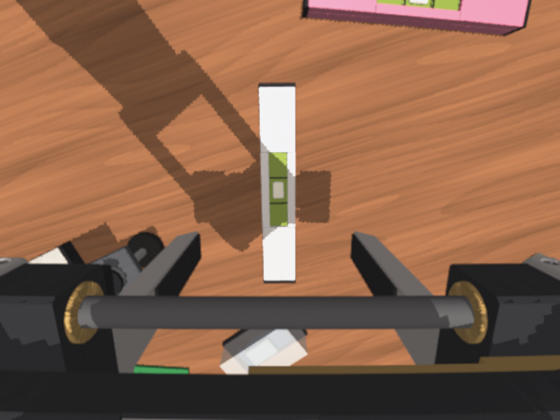

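View pics/s1.png

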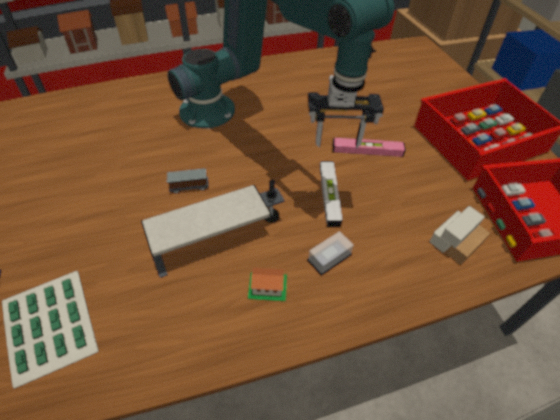

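The wrist view shows the silver level at (259–297, 85–281), with the vial centred at about (278,190). It runs nearly parallel to the image columns. The case lies well clear, at about (265,345).

Run:
```python
from h import *
np.set_printoptions(precision=4,suppress=True)
im=cv2.imread('pics/w1.png'); crop(im[:,:,::-1],230,70,330,300,2.5,'w1c')
ci=camera_info('wrist')
p=plane(ci,[[260,86],[295,86],[296,281],[265,281]],.03); v=plane(ci,[[278,190]],.03)
print(p,p.mean(0),v); d=p[2]+p[3]-p[0]-p[1]; print(np.degrees(np.arctan2(d[1],d[0])))
o=robot.get_obs(); R=cv2.Rodrigues(np.array([0,0,1.271]))[0]
print(R[:,:2].T@(v[0]-o['tool_pos']), o['tool_pos'])
```

```text
[[0.4051 0.2934 0.03  ]
 [0.4164 0.3302 0.03  ]
 [0.6417 0.2658 0.03  ]
 [0.63   0.2279 0.03  ]] [0.5233 0.2793 0.03  ] [[0.522  0.2783 0.03  ]]
-16.115095932229245
[0.0019 0.0027] [0.524  0.2757 0.2054]
```

View pics/w1c.png

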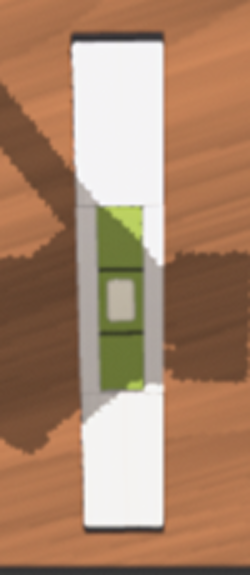

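```bash
python3 -m creep '[{"slide":[2.5,40,2.5],"roll":0,"grip":0},{"slide":[2.5,80,2.5],"roll":0,"grip":0},{"slide":[2.5,120,2.5],"roll":0,"grip":0},{"slide":[2.5,160,2.5],"roll":0,"grip":0},{"slide":[2.5,185,2.5],"roll":0,"grip":0},{"slide":[2.5,198,2.5],"roll":0,"grip":0},{"slide":[2.5,198,2.5],"roll":0,"grip":0},{"slide":[2.5,198,2.5],"roll":0,"grip":0.75},{"slide":[2.5,198,2.5],"roll":0,"grip":1},{"slide":[2.5,198,2.5],"roll":0,"grip":1},{"slide":[2.5,198,2.5],"roll":0,"grip":1},{"slide":[2.5,198,2.5],"roll":0,"grip":1},{"slide":[2.5,198,2.5],"roll":0,"grip":1},{"slide":[2.5,198,2.5],"roll":0,"grip":1},{"slide":[2.5,198,2.5],"roll":0,"grip":1},{"slide":[2.5,198,2.5],"roll":0,"grip":1}]'
```

```text
time: 2.67
tool_pos: [0.5224, 0.2792, 0.0076]
ee_rot: [-1.571, -0.0, 1.274]
wrist_force: [0.2, 0.1, 0.7]
width: 0.0396
```

```bash
python3 -m creep '[{"slide":[0,-20,0],"roll":0,"grip":1},{"slide":[0,-60,0],"roll":0,"grip":1},{"slide":[0,-100,0],"roll":0,"grip":1},{"slide":[0,-140,0],"roll":0,"grip":1},{"slide":[0,-180,0],"roll":0,"grip":1},{"slide":[-17,-192,-8],"roll":0,"grip":1},{"slide":[-51,-192,-25],"roll":6,"grip":1},{"slide":[-86,-192,-41],"roll":12,"grip":1},{"slide":[-120,-192,-58],"roll":18,"grip":1},{"slide":[-154,-192,-74],"roll":24,"grip":1},{"slide":[-189,-192,-91],"roll":30,"grip":1},{"slide":[-223,-192,-107],"roll":36,"grip":1},{"slide":[-257,-192,-124],"roll":42,"grip":1},{"slide":[-291,-192,-140],"roll":48,"grip":1},{"slide":[-320,-192,-154],"roll":55,"grip":1},{"slide":[-336,-192,-162],"roll":62,"grip":1},{"slide":[-343,-192,-165],"roll":66,"grip":1},{"slide":[-343,-192,-165],"roll":66,"grip":1},{"slide":[-343,-192,-165],"roll":66,"grip":1}]'
python3 - <<'E'
from h import *
shot('scene','s2'); shot('side','d2'); shot('wrist','w2')
E
```

```text
time: 4.25
tool_pos: [0.579, -0.0971, 0.1975]
ee_rot: [-1.569, 0.003, 0.123]
wrist_force: [-0.7, 1.0, -6.0]
width: 0.0399
```

View pics/w2.png

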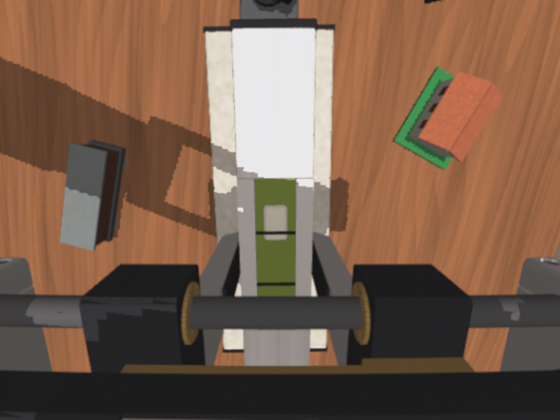

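View pics/d2.png

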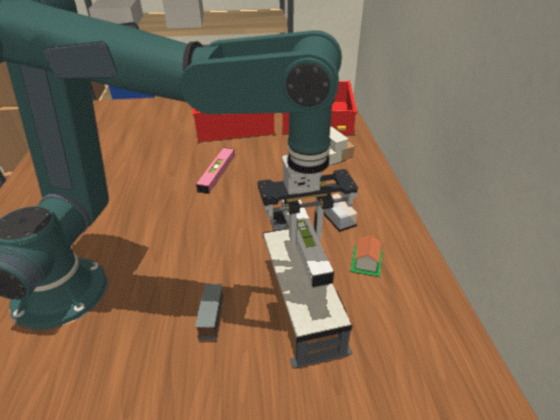

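View pics/s2.png

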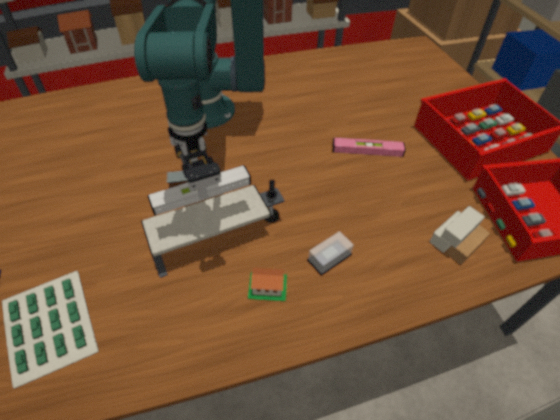

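Run:
```python
from h import *
np.set_printoptions(precision=4,suppress=True)
ci=camera_info('wrist'); o=robot.get_obs(); y=o['ee_rot'][2]; R=np.array([[np.cos(y),-np.sin(y)],[np.sin(y),np.cos(y)]])
p=plane(ci,[[205,29],[334,27],[325,348],[224,348]],.1); print(p,p.mean(0))
f=(p[0]+p[1])/2; n=(p[2]+p[3])/2; d=f-n; print('len',np.linalg.norm(d),'ang',np.degrees(np.arctan2(d[1],d[0])),'tool z ang',np.degrees(y)+90)
print('board in tool',(p[:,:2]-o['tool_pos'][:2])@R)
q=plane(ci,[[232,28],[316,28],[311,178],[237,178]],.222); print('level in tool',(q[:,:2]-o['tool_pos'][:2])@R)
```

```text
[[ 0.5021  0.0479  0.1   ]
 [ 0.6086  0.0627  0.1   ]
 [ 0.651  -0.2434  0.1   ]
 [ 0.544  -0.2568  0.1   ]] [ 0.5764 -0.0974  0.1   ]
len 0.30826687110476286 ang 97.86310181108439 tool z ang 97.14829844385036
board in tool [[-0.0589  0.1523]
 [ 0.0486  0.1537]
 [ 0.0526 -0.1552]
 [-0.0553 -0.1552]]
level in tool [[-0.0204  0.1151]
 [ 0.0189  0.115 ]
 [ 0.0183  0.0444]
 [-0.02    0.0444]]
```

```bash
python3 -m creep '[{"slide":[-2,35,2],"roll":-0.7,"grip":1},{"slide":[-2,65,2],"roll":-0.7,"grip":1},{"slide":[-2,80,2],"roll":-0.7,"grip":1},{"slide":[-2,86,2],"roll":-0.7,"grip":1},{"slide":[-2,86,2],"roll":-0.7,"grip":1},{"slide":[-2,86,2],"roll":-0.7,"grip":1},{"slide":[-2,86,2],"roll":-0.7,"grip":1}]'; python3 -m creep '[{"slide":[0,1,0],"roll":0,"grip":1},{"slide":[0,2,0],"roll":0,"grip":1},{"slide":[0,2,0],"roll":0,"grip":1},{"slide":[0,2,0],"roll":0,"grip":1}]'
```

```text
time: 4.98
tool_pos: [0.5791, -0.0954, 0.1159]
ee_rot: [-1.572, -0.004, 0.135]
wrist_force: [0.0, -0.5, -4.7]
width: 0.0399
time: 5.32
tool_pos: [0.5778, -0.0955, 0.112]
ee_rot: [-1.571, -0.001, 0.134]
wrist_force: [0.3, 0.2, -5.4]
width: 0.0395
```

```bash
for i in 1 2; do python3 -m creep '[{"slide":[0,1,0],"roll":0,"grip":1},{"slide":[0,2,0],"roll":0,"grip":1},{"slide":[0,2,0],"roll":0,"grip":1},{"slide":[0,2,0],"roll":0,"grip":1}]'; done
```

```text
time: 5.65
tool_pos: [0.5775, -0.0954, 0.1093]
ee_rot: [-1.571, 0.0, 0.134]
wrist_force: [-0.3, 0.4, -5.2]
width: 0.0401
time: 5.98
tool_pos: [0.5776, -0.0954, 0.1073]
ee_rot: [-1.571, 0.0, 0.134]
wrist_force: [-0.6, -1.0, -5.5]
width: 0.0397
```

```bash
for i in 1 2; do python3 -m creep '[{"slide":[0,1,0],"roll":0,"grip":1},{"slide":[0,1,0],"roll":0,"grip":1},{"slide":[0,1,0],"roll":0,"grip":1}]'; done
```

```text
time: 6.23
tool_pos: [0.5778, -0.0954, 0.1068]
ee_rot: [-1.571, -0.0, 0.134]
wrist_force: [-0.1, 0.2, -3.2]
width: 0.0398
time: 6.48
tool_pos: [0.578, -0.0953, 0.1061]
ee_rot: [-1.571, -0.001, 0.135]
wrist_force: [-0.6, 1.1, -2.1]
width: 0.04
```

```bash
python3 -m creep '[{"slide":[0,0.7,0],"roll":0,"grip":1},{"slide":[0,0.7,0],"roll":0,"grip":1},{"slide":[0,0.7,0],"roll":0,"grip":0.4},{"slide":[0,0.7,0],"roll":0,"grip":0.3},{"slide":[0,0.7,0],"roll":0,"grip":0.3},{"slide":[0,0.7,0],"roll":0,"grip":0.3},{"slide":[0,0.7,0],"roll":0,"grip":0.3},{"slide":[0,0.7,0],"roll":0,"grip":0.3}]'; python3 -m creep '[{"slide":[0,-20,0],"roll":0,"grip":0.3},{"slide":[0,-60,0],"roll":0,"grip":0.3},{"slide":[0,-100,0],"roll":0,"grip":0.3},{"slide":[0,-100,0],"roll":0,"grip":0.3},{"slide":[0,-100,0],"roll":0,"grip":0.3},{"slide":[0,-100,0],"roll":0,"grip":0.3},{"slide":[0,-100,0],"roll":0,"grip":0.3},{"slide":[0,-100,0],"roll":0,"grip":0.3},{"slide":[0,-100,0],"roll":0,"grip":0.3},{"slide":[0,-100,0],"roll":0,"grip":0.3},{"slide":[0,-100,0],"roll":0,"grip":0.3},{"slide":[0,-100,0],"roll":0,"grip":0.3},{"slide":[0,-100,0],"roll":0,"grip":0.3},{"slide":[0,-100,0],"roll":0,"grip":0.3}]'
python3 - <<'E'
from h import *
shot('scene','s3'); shot('wrist','w3')
E
```

```text
time: 7.15
tool_pos: [0.5777, -0.0955, 0.105]
ee_rot: [-1.571, -0.0, 0.134]
wrist_force: [0.4, -1.3, -0.1]
width: 0.0653
time: 8.32
tool_pos: [0.5777, -0.0954, 0.2048]
ee_rot: [-1.571, -0.0, 0.134]
wrist_force: [0.1, -0.1, 0.0]
width: 0.0656
```

View pics/w3.png

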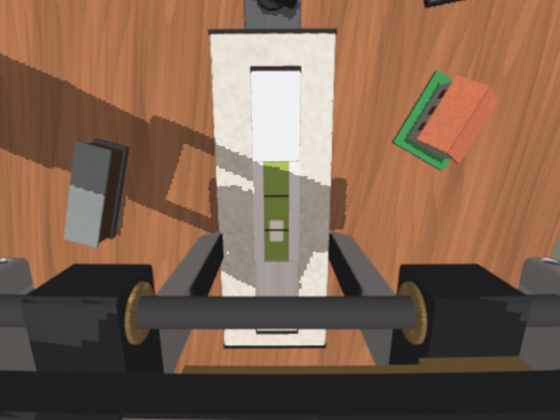

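View pics/s3.png

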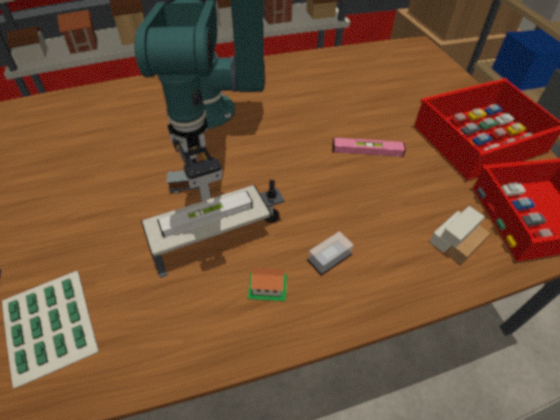

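The level lies centred and lengthways, and let go. Its vial lines are at wrist rows ~195 and ~230, and the bubble is at (277,230), so it has run towards the hinge end. Next I measure it and locate the knob.

Run:
```python
from h import *
np.set_printoptions(precision=4,suppress=True)
ci,im=shot('wrist','w4'); crop(im,225,0,335,290,2,'w4c')
o=robot.get_obs(); y=o['ee_rot'][2]; R=np.array([[np.cos(y),-np.sin(y)],[np.sin(y),np.cos(y)]])
col=im[140:275,270:285].astype(int).mean(1); 
print([(140+i,)+tuple(c.astype(int)) for i,c in enumerate(col)][45:122])
print(o['time'])
```

```text
[(185, np.int64(100), np.int64(112), np.int64(52)), (186, np.int64(100), np.int64(112), np.int64(52)), (187, np.int64(100), np.int64(112), np.int64(52)), (188, np.int64(100), np.int64(112), np.int64(52)), (189, np.int64(100), np.int64(112), np.int64(52)), (190, np.int64(100), np.int64(113), np.int64(52)), (191, np.int64(100), np.int64(112), np.int64(52)), (192, np.int64(100), np.int64(113), np.int64(52)), (193, np.int64(100), np.int64(112), np.int64(52)), (194, np.int64(89), np.int64(100), np.int64(47)), (195, np.int64(53), np.int64(58), np.int64(35)), (196, np.int64(52), np.int64(56), np.int64(36)), (197, np.int64(83), np.int64(92), np.int64(46)), (198, np.int64(98), np.int64(109), np.int64(51)), (199, np.int64(100), np.int64(112), np.int64(51)), (200, np.int64(100), np.int64(111), np.int64(51)), (201, np.int64(99), np.int64(111), np.int64(51)), (202, np.int64(99), np.int64(111), np.int64(51)), (203, np.int64(99), np.int64(111), np.int64(51)), (204, np.int64(99), np.int64(111), np.int64(51)), (205, np.int64(99), np.int64(111), np.int64(51)), (206, np.int64(99), np.int64(111), np.int
[... 2109 characters left out ...]
t64(98), np.int64(109), np.int64(49)), (249, np.int64(98), np.int64(109), np.int64(49)), (250, np.int64(98), np.int64(109), np.int64(49)), (251, np.int64(98), np.int64(109), np.int64(49)), (252, np.int64(98), np.int64(109), np.int64(49)), (253, np.int64(98), np.int64(109), np.int64(49)), (254, np.int64(98), np.int64(109), np.int64(49)), (255, np.int64(97), np.int64(109), np.int64(50)), (256, np.int64(97), np.int64(109), np.int64(49)), (257, np.int64(97), np.int64(109), np.int64(50)), (258, np.int64(99), np.int64(109), np.int64(60)), (259, np.int64(106), np.int64(108), np.int64(83)), (260, np.int64(113), np.int64(109), np.int64(103)), (261, np.int64(129), np.int64(123), np.int64(120))]
8.4667
```

View pics/w4c.png

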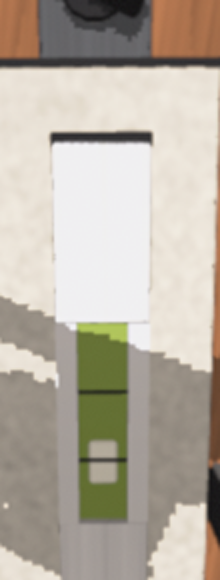

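```bash
python3 -m creep '[{"slide":[0,0,40],"roll":-7,"grip":0.3},{"slide":[0,0,80],"roll":-14,"grip":0.3},{"slide":[-1,0,120],"roll":-21,"grip":0.3},{"slide":[-1,0,155],"roll":-28,"grip":0.3},{"slide":[-1,0,175],"roll":-35,"grip":0.3},{"slide":[-1,0,184],"roll":-42,"grip":0.3},{"slide":[-1,0,184],"roll":-49,"grip":0.3},{"slide":[-1,0,184],"roll":-56,"grip":0.3},{"slide":[-1,0,184],"roll":-62,"grip":0.3},{"slide":[-1,0,184],"roll":-64,"grip":0.3},{"slide":[-1,0,184],"roll":-64,"grip":0.3},{"slide":[-1,0,184],"roll":-64,"grip":0.3}]'
python3 - <<'E'
from h import *
ci,im=shot('wrist','w5'); ci,im=shot('scene','s5'); crop(im,140,160,300,280,5,'s5c')
E
```

```text
time: 9.47
tool_pos: [0.552, 0.0868, 0.2049]
ee_rot: [-1.571, -0.0, 1.25]
wrist_force: [0.2, -0.2, 0.2]
width: 0.0657
```

View pics/w5.png

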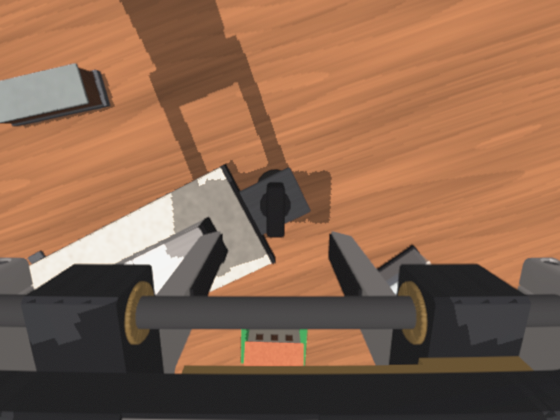

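View pics/s5c.png

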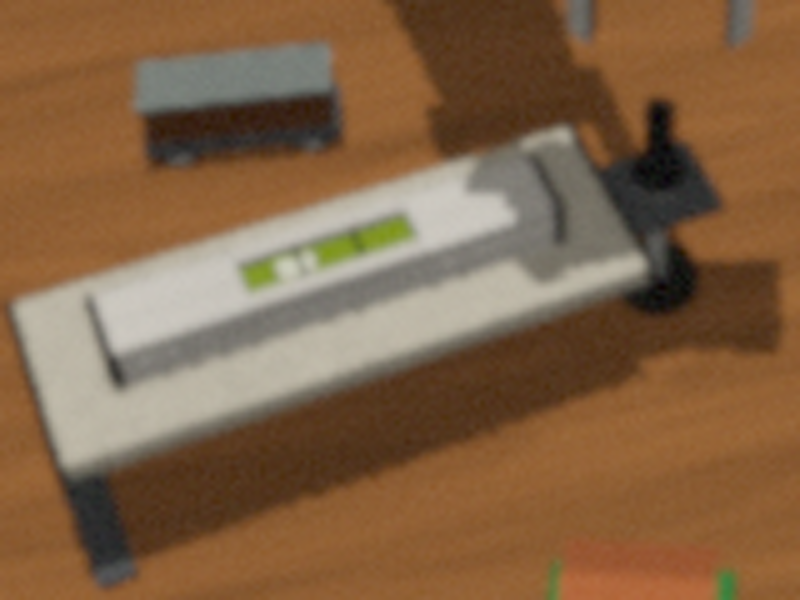

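Run:
```python
from h import *
im=cv2.imread('pics/w5.png'); im=np.clip(im[:,:,::-1].astype(float)*2.2,0,255).astype(np.uint8); crop(im,230,150,330,250,6,'w5c')
```

```text
(no output)
```

View pics/w5c.png

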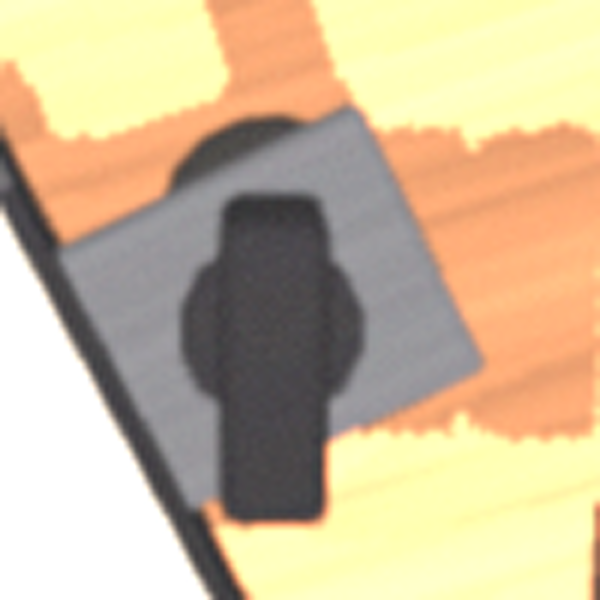

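Run:
```python
from h import *
np.set_printoptions(precision=4,suppress=True)
ci=camera_info('wrist'); o=robot.get_obs(); y=o['ee_rot'][2]; R=np.array([[np.cos(y),-np.sin(y)],[np.sin(y),np.cos(y)]])
p=plane(ci,[[266.7,210],[284.5,210],[275.5,236.7],[275.5,183],[275.5,186]],.136); print(p,(p[:,:2]-o['tool_pos'][:2])@R*1000)
```

```text
[[0.5446 0.0802 0.136 ]
 [0.5493 0.0945 0.136 ]
 [0.5694 0.0798 0.136 ]
 [0.5251 0.0945 0.136 ]
 [0.5275 0.0937 0.136 ]] [[ -8.5546   5.0009]
 [  6.4472   4.9926]
 [ -1.1486 -18.7177]
 [ -1.1278  27.968 ]
 [ -1.1289  25.4629]]
```

```bash
python3 -m creep '[{"slide":[-1,10,4],"roll":0,"grip":0.52},{"slide":[-1,40,4],"roll":0,"grip":0.52},{"slide":[-1,60,4],"roll":0,"grip":0.52},{"slide":[-1,80,4],"roll":0,"grip":0.52},{"slide":[-1,95,4],"roll":0,"grip":0.52},{"slide":[-1,95,4],"roll":0,"grip":0.52},{"slide":[-1,95,4],"roll":0,"grip":0.52},{"slide":[-1,95,4],"roll":0,"grip":0.52}]'
python3 - <<'E'
from h import *
shot('wrist','w6');ci,im=shot('scene','s6'); crop(im,140,130,340,280,4,'s6c')
E
```

```text
time: 10.23
tool_pos: [0.5486, 0.0871, 0.1111]
ee_rot: [-1.573, -0.001, 1.251]
wrist_force: [-0.2, 0.2, 1.0]
width: 0.0448
```

View pics/w6.png

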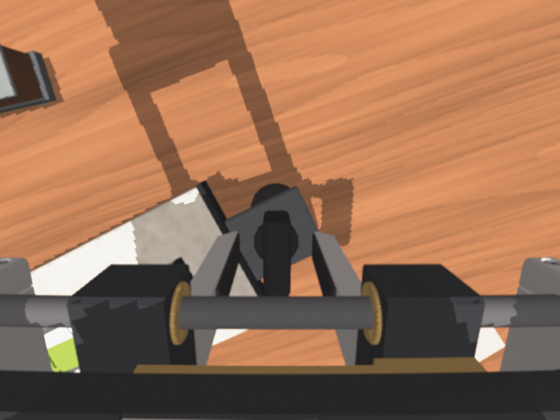

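View pics/s6c.png

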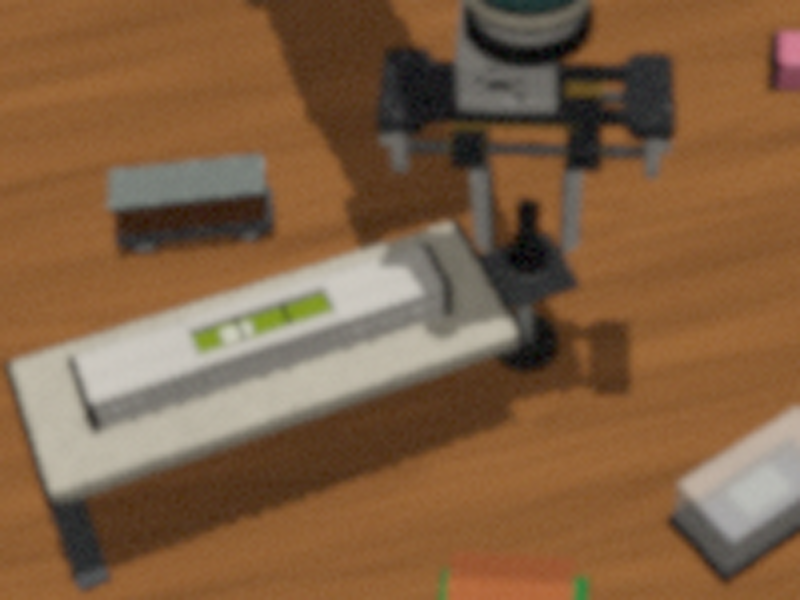

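```bash
python3 -m creep '[{"slide":[0,0,0],"roll":0,"grip":1},{"slide":[0,0,0],"roll":0,"grip":1},{"slide":[0,0,0],"roll":0,"grip":1},{"slide":[0,0,0],"roll":0,"grip":1},{"slide":[0,0,0],"roll":0,"grip":1},{"slide":[0,0,0],"roll":0,"grip":1}]'; python3 -m creep '[{"slide":[0,0,0],"roll":5,"grip":1},{"slide":[0,0,0],"roll":10,"grip":1},{"slide":[0,0,0],"roll":15,"grip":1},{"slide":[0,0,0],"roll":20,"grip":1},{"slide":[0,0,0],"roll":25,"grip":1},{"slide":[0,0,0],"roll":30,"grip":1},{"slide":[0,0,0],"roll":30,"grip":1}]'
```

```text
time: 10.83
tool_pos: [0.548, 0.0876, 0.1101]
ee_rot: [-1.571, -0.001, 1.252]
wrist_force: [-0.5, 2.8, 1.5]
width: 0.0157
time: 11.42
tool_pos: [0.5487, 0.0883, 0.1113]
ee_rot: [-1.571, -0.003, 0.727]
wrist_force: [-0.2, 3.6, 3.7]
width: 0.0159
```

```bash
python3 -m creep '[{"slide":[0,-0.5,0],"roll":5,"grip":1},{"slide":[0,-0.8,0],"roll":10,"grip":1},{"slide":[0,-1,0],"roll":15,"grip":1},{"slide":[0,-1.2,0],"roll":20,"grip":1},{"slide":[0,-1.4,0],"roll":25,"grip":1},{"slide":[0,-1.6,0],"roll":30,"grip":1},{"slide":[0,-1.8,0],"roll":35,"grip":1},{"slide":[0,-2,0],"roll":40,"grip":1},{"slide":[0,-2.2,0],"roll":45,"grip":1},{"slide":[0,-2.4,0],"roll":50,"grip":1},{"slide":[0,-2.4,0],"roll":50,"grip":1},{"slide":[0,-2.4,0],"roll":50,"grip":1},{"slide":[0,-2.4,0],"roll":50,"grip":1},{"slide":[0,-2.4,0],"roll":50,"grip":1},{"slide":[0,-2.4,0],"roll":50,"grip":1},{"slide":[0,-2.4,0],"roll":50,"grip":1},{"slide":[0,-2.4,0],"roll":50,"grip":1},{"slide":[0,-2.4,0],"roll":50,"grip":1}]'; python3 -m creep '[{"slide":[0,0,0],"roll":0,"grip":1},{"slide":[0,0,0],"roll":0,"grip":1},{"slide":[0,0,0],"roll":0,"grip":1},{"slide":[0,0,0],"roll":0,"grip":1},{"slide":[0,0,0],"roll":0,"grip":1},{"slide":[0,0,0],"roll":0,"grip":1},{"slide":[0,0,0],"roll":0,"grip":1},{"slide":[0,0,0],"roll":0,"grip":1},{"slide":[0,0,0],"roll":0,"grip":1},{"slide":[0,0,0],"roll":0,"grip":1},{"slide":[0,0,0],"roll":0,"grip":1},{"slide":[0,0,0],"roll":0,"grip":1}]'
python3 - <<'E'
from h import *
ci,im=shot('scene','s7'); crop(im,150,170,270,250,6.5,'s7c'); ci,im=shot('side','d7'); crop(im,260,220,350,330,5,'d7c')
E
```

```text
time: 12.92
tool_pos: [0.5496, 0.0883, 0.1139]
ee_rot: [-1.568, -0.005, -0.14]
wrist_force: [2.8, 5.3, 4.9]
width: 0.0157
time: 13.92
tool_pos: [0.5496, 0.0883, 0.1139]
ee_rot: [-1.568, -0.005, -0.14]
wrist_force: [1.8, 5.2, 5.7]
width: 0.0158
```

View pics/s7c.png

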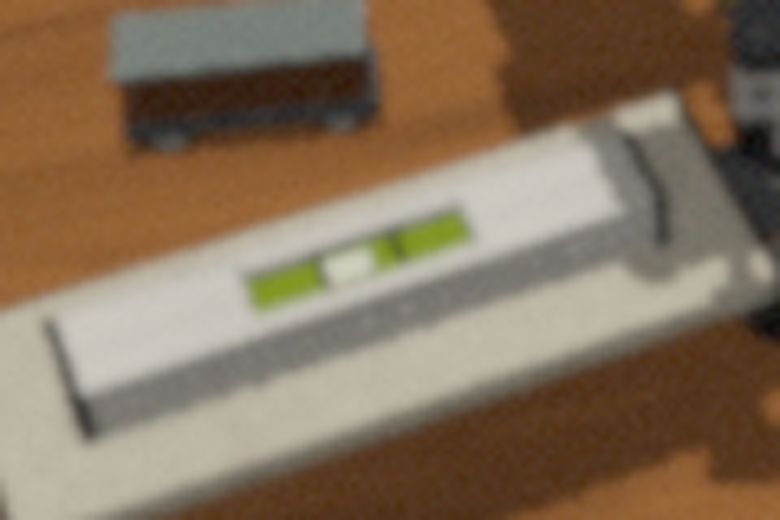

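View pics/d7c.png

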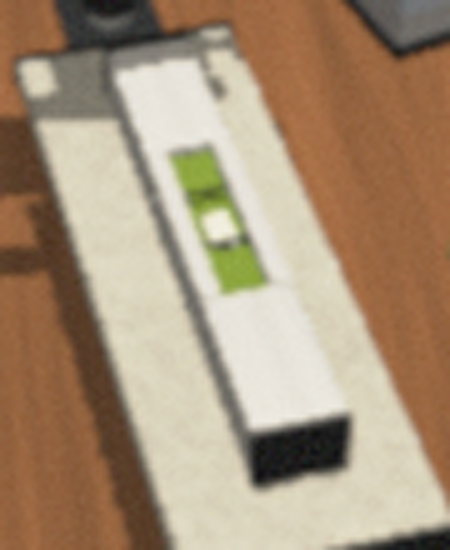

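```bash
python3 -m creep '[{"slide":[0,-0.5,0.5],"roll":4,"grip":1},{"slide":[0,-0.8,0.5],"roll":8,"grip":1},{"slide":[0,-1,1],"roll":12,"grip":1},{"slide":[0,-1.2,1],"roll":16,"grip":1},{"slide":[0,-1.4,1],"roll":20,"grip":1},{"slide":[0,-1.6,1],"roll":24,"grip":1},{"slide":[0,-1.6,1],"roll":26,"grip":1},{"slide":[0,-1.6,1],"roll":26,"grip":1},{"slide":[0,-1.6,1],"roll":26,"grip":1},{"slide":[0,-1.6,1],"roll":26,"grip":0.6},{"slide":[0,-1.6,1],"roll":26,"grip":0.52},{"slide":[0,-1.6,1],"roll":26,"grip":0.52},{"slide":[0,-1.6,1],"roll":26,"grip":0.52}]'; python3 -m creep '[{"slide":[0,-20,0],"roll":0,"grip":0.52},{"slide":[0,-50,0],"roll":0,"grip":0.52},{"slide":[0,-80,0],"roll":0,"grip":0.52},{"slide":[0,-90,0],"roll":0,"grip":0.52},{"slide":[0,-90,0],"roll":0,"grip":0.52},{"slide":[0,-90,0],"roll":0,"grip":0.52},{"slide":[0,-90,0],"roll":0,"grip":0.52},{"slide":[0,-90,0],"roll":0,"grip":0.52},{"slide":[0,-90,0],"roll":0,"grip":0.52},{"slide":[0,-90,0],"roll":0,"grip":0.52},{"slide":[0,-90,0],"roll":0,"grip":0.52},{"slide":[0,-90,0],"roll":0,"grip":0.52},{"slide":[0,-90,0],"roll":0,"grip":0.52},{"slide":[0,-90,0],"roll":0,"grip":0.52},{"slide":[0,-90,0],"roll":0,"grip":0.52},{"slide":[0,-90,0],"roll":0,"grip":0.52},{"slide":[0,-90,0],"roll":0,"grip":0.52},{"slide":[0,-90,0],"roll":0,"grip":0.52}]'
python3 - <<'E'
from h import *
ci,im=shot('scene','s8'); crop(im,150,170,290,260,5.7,'s8c'); ci,im=shot('side','d8'); crop(im,260,200,350,310,5,'d8c')
ci,im=shot('wrist','w8')
E
```

```text
time: 15.1
tool_pos: [0.5469, 0.0877, 0.1124]
ee_rot: [-1.573, 0.002, -0.598]
wrist_force: [0.0, 1.1, -0.4]
width: 0.039
time: 16.6
tool_pos: [0.548, 0.0881, 0.2039]
ee_rot: [-1.571, -0.0, -0.599]
wrist_force: [0.1, -0.6, -0.2]
width: 0.0449
```

View pics/s8c.png

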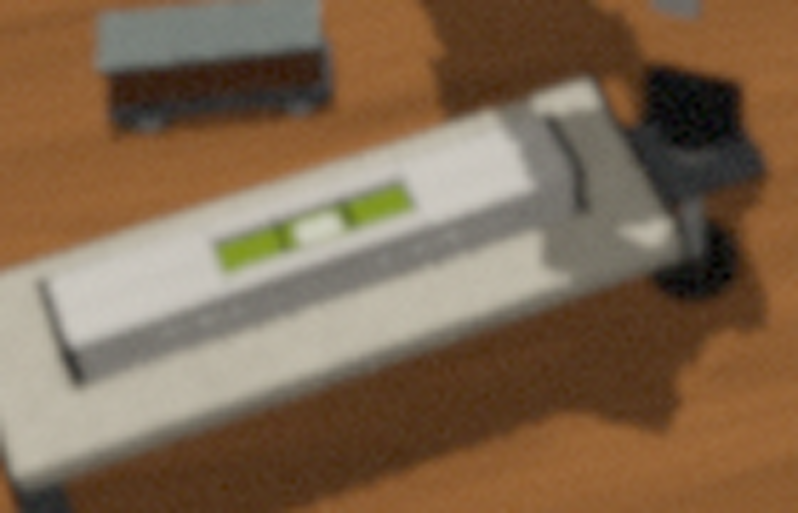

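View pics/d8c.png

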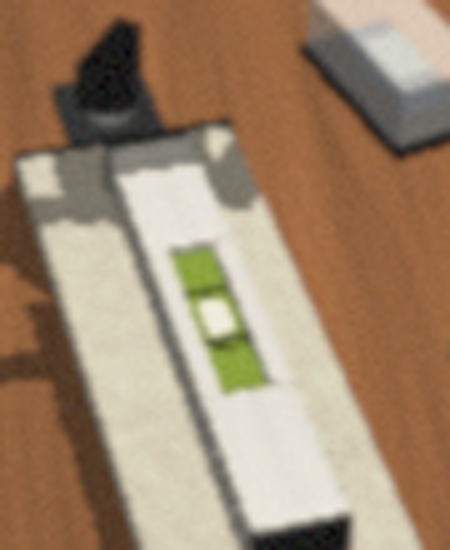

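View pics/w8.png

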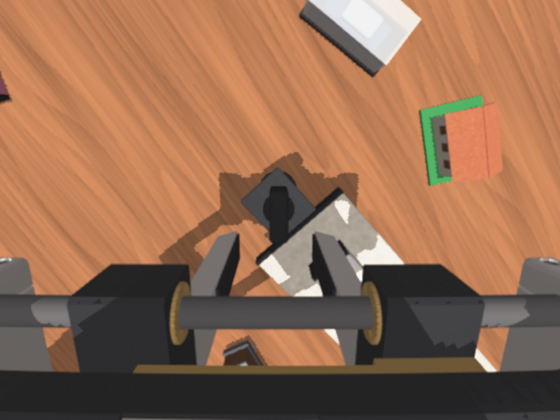

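The bubble is central: scene-crop lines at x 286 and 348, bubble 293–344. The side view agrees. Next I move over the level with the fingers shut.

```bash
python3 -m creep '[{"slide":[20,0,-21],"roll":-5,"grip":1},{"slide":[45,0,-47],"roll":-11,"grip":1},{"slide":[70,0,-74],"roll":-17,"grip":1},{"slide":[95,0,-100],"roll":-23,"grip":1},{"slide":[115,0,-121],"roll":-29,"grip":1},{"slide":[128,0,-135],"roll":-35,"grip":1},{"slide":[128,0,-135],"roll":-42,"grip":1},{"slide":[128,15,-135],"roll":-42,"grip":1},{"slide":[128,35,-135],"roll":-42,"grip":1},{"slide":[128,50,-135],"roll":-42,"grip":1},{"slide":[128,55,-135],"roll":-42,"grip":1},{"slide":[128,55,-135],"roll":-42,"grip":1},{"slide":[128,55,-135],"roll":-42,"grip":1},{"slide":[128,55,-135],"roll":-42,"grip":1}]'
python3 - <<'E'
from h import *
ci,im=shot('wrist','w9');ci,im=shot('side','d9'); crop(im,240,180,360,330,4,'d9c')
E
```

```text
time: 17.92
tool_pos: [0.5785, -0.0957, 0.1503]
ee_rot: [-1.572, -0.002, 0.135]
wrist_force: [0.1, -0.2, 0.3]
width: 0.0004
```

View pics/w9.png

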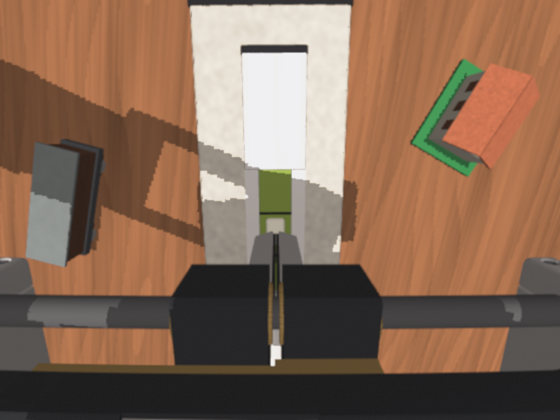

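View pics/d9c.png

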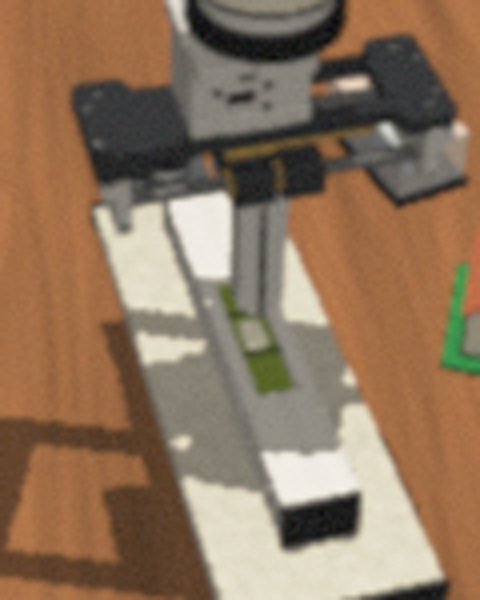

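```bash
python3 -m creep '[{"slide":[0,6,0],"roll":0,"grip":1},{"slide":[0,12,0],"roll":0,"grip":1},{"slide":[0,14,0],"roll":0,"grip":1},{"slide":[0,15,0],"roll":0,"grip":1},{"slide":[0,15,0],"roll":0,"grip":1},{"slide":[0,15,0],"roll":0,"grip":1}]'; for i in 1 2 3; do python3 -m creep '[{"slide":[0,1,0],"roll":0,"grip":1},{"slide":[0,1,0],"roll":0,"grip":1},{"slide":[0,1,0],"roll":0,"grip":1},{"slide":[0,1,0],"roll":0,"grip":1}]'; done
```

```text
time: 18.52
tool_pos: [0.5777, -0.0955, 0.1337]
ee_rot: [-1.571, 0.0, 0.134]
wrist_force: [0.4, 0.6, 0.0]
width: 0.0005
time: 18.85
tool_pos: [0.5778, -0.0956, 0.1329]
ee_rot: [-1.571, -0.0, 0.134]
wrist_force: [0.6, 0.4, -0.4]
width: 0.0005
time: 19.18
tool_pos: [0.5777, -0.0955, 0.1318]
ee_rot: [-1.571, 0.0, 0.134]
wrist_force: [0.0, -0.1, -0.1]
width: 0.0003
time: 19.52
tool_pos: [0.5777, -0.0955, 0.1308]
ee_rot: [-1.571, -0.0, 0.134]
wrist_force: [0.1, 0.8, 0.4]
width: 0.0006
```

```bash
for i in 1 2 3; do python3 -m creep '[{"slide":[0,0.5,0],"roll":0,"grip":1},{"slide":[0,0.5,0],"roll":0,"grip":1},{"slide":[0,0.5,0],"roll":0,"grip":1}]'; done
```

```text
time: 19.77
tool_pos: [0.5778, -0.0956, 0.1305]
ee_rot: [-1.571, -0.0, 0.134]
wrist_force: [-0.2, -0.0, 0.8]
width: 0.0005
time: 20.02
tool_pos: [0.5778, -0.0955, 0.1304]
ee_rot: [-1.571, -0.001, 0.134]
wrist_force: [-1.7, 0.2, 2.0]
width: 0.0003
time: 20.27
tool_pos: [0.5779, -0.0955, 0.1302]
ee_rot: [-1.571, -0.001, 0.134]
wrist_force: [-1.7, 1.1, 5.4]
width: 0.0002
```

```bash
python3 -m creep '[{"slide":[0,0.4,0],"roll":0,"grip":1},{"slide":[0,0.8,0],"roll":0,"grip":1},{"slide":[0,0.8,0],"roll":0,"grip":1},{"slide":[0,0.8,0],"roll":0,"grip":1},{"slide":[0,0.8,0],"roll":0,"grip":1}]'
```

```text
time: 20.68
tool_pos: [0.5779, -0.0955, 0.1302]
ee_rot: [-1.571, -0.002, 0.134]
wrist_force: [-2.1, 1.3, 7.7]
width: 0.0003
```

```bash
python3 -m creep '[{"slide":[0,0.3,0],"roll":0,"grip":1},{"slide":[0,0.6,0],"roll":0,"grip":1},{"slide":[0,0.6,0],"roll":0,"grip":1},{"slide":[0,0.6,0],"roll":0,"grip":1},{"slide":[0,0.6,0],"roll":0,"grip":1},{"slide":[0,0.6,0],"roll":0,"grip":1},{"slide":[0,0.6,0],"roll":0,"grip":1},{"slide":[0,0.6,0],"roll":0,"grip":1},{"slide":[0,0.6,0],"roll":0,"grip":1},{"slide":[0,0.6,0],"roll":0,"grip":1},{"slide":[0,0.6,0],"roll":0,"grip":1},{"slide":[0,0.6,0],"roll":0,"grip":1},{"slide":[0,0.6,0],"roll":0,"grip":1},{"slide":[0,0.6,0],"roll":0,"grip":1},{"slide":[0,0.6,0],"roll":0,"grip":1},{"slide":[0,0.6,0],"roll":0,"grip":1},{"slide":[0,0.6,0],"roll":0,"grip":1},{"slide":[0,0.6,0],"roll":0,"grip":1}]'
python3 - <<'E'
from h import *
ci,im=shot('side','d10'); crop(im,240,200,360,350,4,'d10c'); ci,im=shot('scene','s10'); crop(im,140,160,300,280,5,'s10c')
print(robot.get_obs()['wrist_force'])
E
```

```text
time: 22.18
tool_pos: [0.578, -0.0955, 0.1301]
ee_rot: [-1.571, -0.002, 0.134]
wrist_force: [-3.5, 1.4, 9.8]
width: 0.0006
[-3.31615043  0.63842842  9.39252328]
```

View pics/d10c.png

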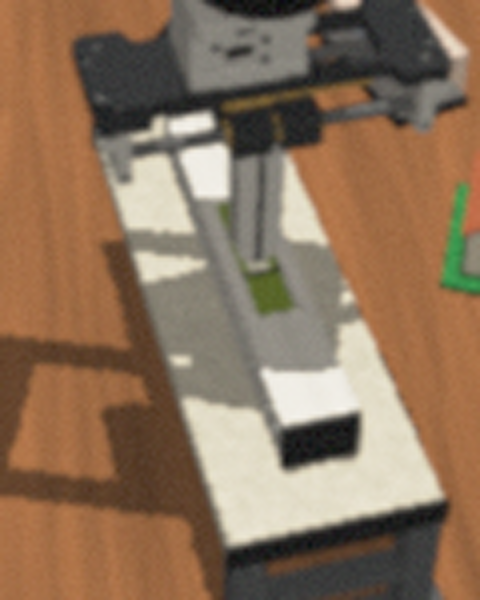

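View pics/s10c.png

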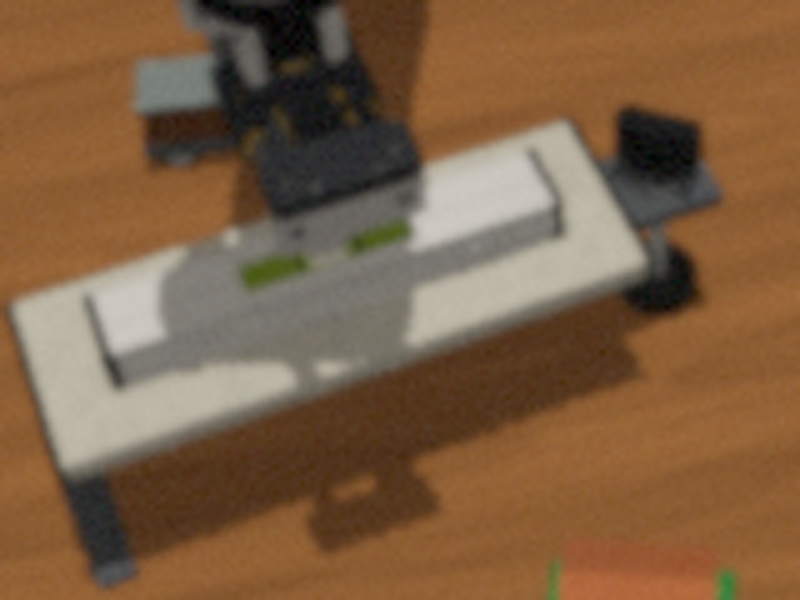

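The pressed view shows the bubble still central: in the scene crop it spans x ≈ 306–348, with green on both sides and the lines at about 303 and 350. The push is steady at about 9.5 N.

```bash
python3 -c "
from bench import ticket
print(ticket.close_job())"
```

```text
the job is handed in; nothing more can be done
None
```

I laid the silver level on the middle of the board and let go. The bubble then stood about 16–18 mm towards the hinge end. I turned the knob clockwise about 106° in one grip, pausing once to read the bubble. Then I let go of the knob, pressed the level down with shut fingers at its middle, and handed the job in at about 22 s.

- **Bubble:** After I let go of the knob, the bubble was within about 1 mm of centre in the scene view, and the side view agreed. Under pressure the fingers hid part of it. What showed still lay between the lines in the scene view; the side view could not confirm it.
- **Push:** The wrist force was steady at about 9.5 N vertical, with about 3 N sideways. With the level's own weight that puts about 13.5 N on the board, inside the 7–40 N range.
- **Bystanders:** The wagon, house and case did not look moved in the pictures. I did not measure their positions at the end.
- **Travel estimate:** After the first 80° of turn the bubble had moved about 12 mm, less than the 14 mm expected. I went by the observed bubble for the last part of the turn.

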